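# Engage the bench polisher through its L-shaped gate

## Task

Put the bench polisher in gear: with your fingertips push the red shifter knob along its slot away from the robot to the corner, then push it left along the second leg of the slot, fully home to the end, and leave it there. Only push the knob, do not pull it up, and leave everything else on the bench where it is.

Things in the scene. Friction and masses are not known exactly. Their poses are not given: they have to be found in the camera images.
- gate: the bench polisher, bolted down. Origin: on the bench under the middle of its gate box (green, 200 x 200 mm, aluminium plate on top, plate top 58 mm above the bench). Its z is up, its x runs away from the robot along the first leg of the slot, its y runs to the left along the second leg. On its +y side stand a green motor (y 135 to 305 mm, 104 mm across, top 131 mm above the bench) and a pale felt wheel (y 340 to 366 mm, top 140 mm).
- slot_start (a point): point on the plate top at the centre of the slot's near end (gate x -35, y -30 mm). The slot is 15 mm wide, dark, L-shaped; the steel pin in it is 12 mm thick, so it has 1.5 mm play all round.
- slot_corner (a point): point on the plate top at the centre of the slot's corner (gate x +35, y -30 mm), 70 mm beyond slot_start
- slot_end (a point): point on the plate top at the centre of the slot's far end (gate x +35, y +30 mm), 60 mm to the left of the corner; there the polisher is engaged
- knob (a point): point on the axis of the shifter's red knob, 88 mm above the bench (30 mm above the plate) at rest. The knob is an upright cylinder 30 mm across, from 7 to 50 mm above the plate, with a chamfered top that ends 56 mm above it; it stands on the pin in the slot and moves with it. It starts 0 to 30 mm from slot_start, in the first leg.
- shift_along (a joint): travel of the shifter along gate +x, m: 0 at slot_start, 0.070 at the corner (play lets it read -0.0015 to 0.0715). About 2 N of friction (some 4 N when moved at 0.5 m/s); it stays where it is left.
- shift_across (a joint): travel of the shifter along gate +y, m: 0 in the first leg, 0.060 at slot_end (play lets it read -0.0015 to 0.0615). Can grow only when the pin stands at the corner. Same friction; it stays where it is left.
- collar (a joint): how far the red knob is pulled up off its seat, m: 0 seated, at most 0.025. A light spring (1 to 3 N) and its weight hold it down.
- compound_bar: bystander: terracotta-coloured block of polishing compound, 50 x 24 x 22 mm, lying on the gate plate near its front left corner; origin at the centre of its underside
- jar: bystander: amber glass jar with steel lid, 56 mm across, 75 mm high; origin at the centre of its underside
- hammer: bystander: hammer, 240 mm long, lying on the bench in front of the gate box; origin under the tool, about the middle of its length
- screwdriver: bystander: screwdriver, 180 mm long, lying on the bench behind the gate box; origin under the tool, about the middle of its length
- mandrel: bystander: steel ring mandrel, a slim cone standing on a round foot 64 mm across, 100 mm high; origin at the centre of its underside
- tray: bystander: shallow open aluminium tray, 90 x 130 x 25 mm, behind the motor; origin at the centre of its underside
- tin: bystander: steel tin with blue band, 64 mm across, 60 mm high; origin at the centre of its underside

How it is judged:
By the outcome, as a careful person would: the job done as asked, in the order asked, and still so for the second after the job is handed in, with the robot touching nothing.
It also fails if it takes over 43 s, if anything falls off the work surface, if the arm or the gripper's body presses on something with over 40 N, if the wrist force passes 120 N, or if a joint passes its speed limit or range.

## Robot

A 6-joint arm with a two-finger parallel gripper is mounted at the origin on the work surface. World frame = base frame: x ahead of the robot, y to its left, z up, the work surface at z = 0. Lengths are in m, angles in rad, forces in N, time in s.
With the tool pointing down it reaches from about 0.4 to 0.825 m from the base axis. Payload 7 kg.
Tool frame: the origin (TCP) lies between the finger pads; the fingertips stand 8 mm ahead of it and the grasp point (between the pads) lies 11 mm behind it (arm.finger_overhang is the distance from the TCP to the fingertips, in m); z points along the fingers, y is the line along which they close (so a half turn about z gives the same grasp; the last joint's range is limited). The gripper opens to 88 mm and grips with 3 to 60 N. Pads are 19 mm wide; open, the fingers measure 130 mm over their backs; the gripper's body (78 mm by 193 mm) begins 47 mm behind the grasp point.
Start: joints at [1.591, 0.359, 0.012, 0, -1.224, -0.288], TCP at [0.179, 0.651, 0.206] pointing down, gripper open.
Joint ranges: [-3.07, 3.07], [-1.43, 2.12], [-1.02, 1.25], [-3.03, 1.67], [-3.05, -0], [-3.03, 3.03]. Speed limits (rad/s): [2.39, 2.39, 3.01, 3.14, 3.14, 3.14].

## Interface

Orientations are given as [roll, pitch, yaw] about the fixed x, y, z axes, in that order (R = Rz(yaw) Ry(pitch) Rx(roll)).
In Python, from station import arm gives the robot as it stands.
- The arm moves only by the tool move_arm, never from a script. Its argument "rows" is text: rows parted by semicolons, each of 7 numbers parted by spaces: the turn, a rotation vector about the tool's x, y, z in degrees, then the shift along the tool's x, y, z in m, then the finger opening in m, from 0 to 0.0876. A call has 1 to 8 rows; each row shifts and turns the commanded pose from where the row before left it, along the tool's axes as they then stand; what a row does not reach is not made up. A row lasts 1/8 s, in which the tool goes at most 62.5 mm and 10.7 degrees, less where a joint would pass 70% of its speed; a pose out of reach is approached as far as the arm can. A call is refused whole if a number of a shift passes 0.0625 or a number of a turn 10.7, either way. A call with a gripper value outside its range is refused whole. The fingers move at their own pace and stop on an object; "squeeze" is the grip in N (left out, the last holds). Time passes only in rows, so rows that do not move let the fingers close. It gives the time, the measured TCP pose, the force, the opening and the grip force at its end, in the units of the state.
- arm.get_state(): the state, without advancing time (a new reading comes with each control period).
- arm.grab_frame(name): name is "scene" or "top" or "wrist"; returns (picture, depth): 480x640x3 uint8, blue, green, red; 480x640 float32, m along the optical axis (not along the pixel's ray), 0 where there is no reading.
- arm.camera_model(name): a dict with "mtx" (3x3 intrinsics, pixels), "k1" (the pictures are not rectified: a ray, as slopes to the right and down, at radius r is drawn at 1 + k1 r^2 times it, then the intrinsics apply), "camera_from_world" (4x4, takes a point from world to camera coordinates); the wrist camera has in their place "mount" (4x4, takes a point from camera to tool coordinates, whose origin is the TCP and whose axes are the flange's). Camera axes: x right, y down, z forward; pixel columns grow to the right and rows downward; lengths in m; the calibration is good to about 2 mm. A picture is of the moment at which its call begins: read the wrist's pose just before it. camera_model takes no time and is no camera call.
- arm.job_done(): hands the job in; it is judged then, once.
The state is a dict: "t": time; "q": joint angles; "qd": joint speeds; "joint_efforts": joint torques, N m; "eef_pos": TCP position; "ee_rot": TCP orientation; "force": force on the tool from outside, world axes, zero at the start; "moment": the same for the moment, N m; "width": finger opening in m; "gripper_force": force on a finger pad.
Only numpy, scipy, OpenCV 4.12 (cv2) and the standard library are available. Lean on these libraries where they do the work, as an engineer would, in place of code of your own. Each camera call takes 0.05 s, during which the arm holds its last target. There are 200 camera calls.

## Working session

There is one attempt and no reset: what is moved stays moved. The work goes in short steps, Python scripts to look and compute and a tool call to move; the robot and the scene stay as the last step left them, time stands still between calls to the robot, and variables do not carry over. Pictures are saved under pics/ and viewed, at most 10 in all, crops included, and the job is handed in when it is done.

Besides the shell and the picture viewer there is one more tool, called after "Emit:" by a JSON object that holds its "api" and its "payload". move_arm: Moves the arm, as the interface text tells. Its arguments: {"type":"object","properties":{"rows":{"type":"string"},"squeeze":{"type":"number"}},"required":["rows"]}

```bash
mkdir -p pics
cat > h.py <<'E'
import numpy as np, cv2
from station import arm
def world(name,px,depth,s=None):
    m=arm.camera_model(name); K=np.array(m["mtx"]); k1=m["k1"]
    u=np.atleast_2d(px).astype(float)
    d=cv2.undistortPoints(u.reshape(-1,1,2),K,np.array([k1,0,0,0.]))[:,0]
    z=np.atleast_1d(depth)
    pc=np.c_[d*z[:,None],z]
    T=np.linalg.inv(np.array(m["camera_from_world"]))
    return pc@T[:3,:3].T+T[:3,3]
def red(im):
    h=cv2.cvtColor(im,cv2.COLOR_BGR2HSV)
    return (((h[...,0]<6)|(h[...,0]>174))&(h[...,1]>150)&(h[...,2]>60)).astype(np.uint8)
E
python3 - <<'E'
from h import *
s=arm.get_state();print({k:np.round(v,3).tolist() for k,v in s.items()})
for n in("scene","top"):
    im,d=arm.grab_frame(n);cv2.imwrite(f"pics/{n}0.png",im);np.save(f"{n}0.npy",d)
    c=cv2.connectedComponentsWithStats(red(im))
    for i in range(1,c[0]):
        if c[2][i][4]>40:
            ys,xs=np.where((c[1]==i)&(d>0)); w=world(n,np.c_[xs,ys],d[ys,xs])
            print(n,c[2][i],np.median(w,0).round(4),w.min(0).round(3),w.max(0).round(3))
E
```

```text
{'t': 0.0, 'q': [1.591, 0.359, 0.011, -0.0, -1.224, -0.288], 'qd': [-0.001, -0.0, 0.002, 0.001, -0.001, 0.003], 'joint_efforts': [0.001, -58.272, 29.305, 6.997, 0.007, -0.0], 'eef_pos': [0.179, 0.65, 0.205], 'ee_rot': [3.14, -0.0, -0.268], 'force': [0.356, 0.284, -0.165], 'moment': [-0.022, 0.004, 0.07], 'gripper_force': 0.0, 'width': 0.088}
scene [ 295    0  124   65 3840] [0.1589 0.6707 0.1301] [-0.15   0.607  0.056] [0.307 0.789 0.247]
scene [522   0  35  37 923] [0.4593 1.2112 0.0753] [0.407 1.19  0.011] [0.491 1.263 0.144]
scene [ 296   24  121   70 2470] [0.1665 0.617  0.0503] [-0.06   0.607 -0.002] [0.308 0.78  0.096]
scene [248 255  14  22 254] [ 0.5764 -0.1166  0.1028] [ 0.559 -0.127  0.065] [ 0.586 -0.1    0.119]
scene [336 276  23  36 403] [0.7292 0.0084 0.0237] [ 0.701 -0.031  0.004] [0.752 0.059 0.032]
top [310 172  48  29 642] [0.7215 0.0143 0.0226] [ 0.697 -0.028 -0.002] [0.748 0.058 0.031]
top [404 259  19  17 268] [ 0.5659 -0.1075  0.1116] [ 0.553 -0.124  0.083] [ 0.58  -0.096  0.117]
```

View pics/top0.png

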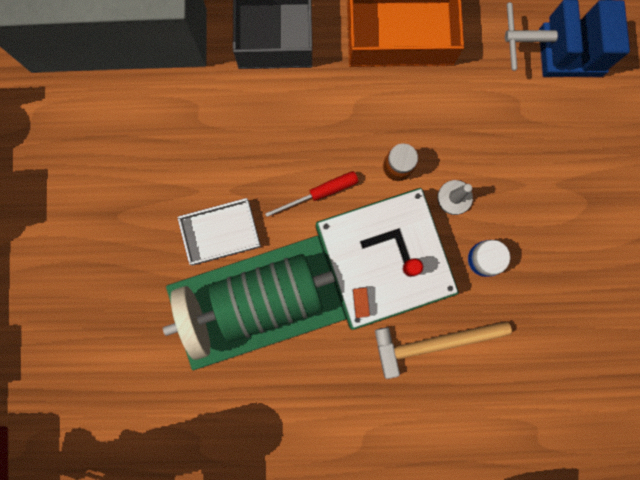

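View pics/scene0.png

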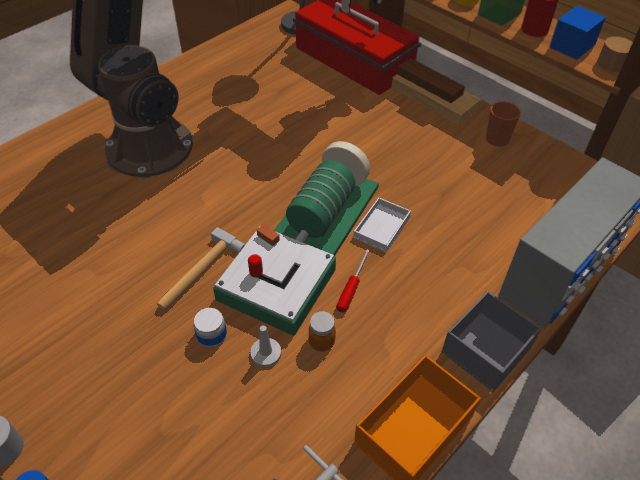

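The top picture shows the gate plate with corners near (317,222), (420,189), (457,293) and (352,328). The knob is at (413,267), the slot corner near (399,233) and the slot end near (363,245). The compound bar is at (362,300), and the jar, mandrel and tin stand off to the right and behind. Next I'll fit the plate pose.

```bash
cat > p.py <<'E'
from h import *
im=cv2.imread("pics/top0.png");d=np.load("top0.npy")
ys,xs=np.mgrid[180:340,300:470];ys=ys.ravel();xs=xs.ravel()
w=world("top",np.c_[xs,ys],d[ys,xs])
z=w[:,2];k=(abs(z-.058)<.008)
hsv=cv2.cvtColor(im,cv2.COLOR_BGR2HSV)[ys,xs]
print(np.median(z[k]))
pl=w[k&(hsv[:,1]<60)&(hsv[:,2]>100)]
r=cv2.minAreaRect((pl[:,:2]*1000).astype(np.float32));print("rect",r, cv2.boxPoints(r))
dk=(hsv[:,2]<50)&(xs>355)&(xs<415)&(ys>225)&(ys<275)
sl=w[dk];c=np.array(r[0])/1000
a=np.deg2rad(r[2]);
while a>np.pi/4:a-=np.pi/2
print("yaw",np.rad2deg(a))
R=np.array([[np.cos(a),-np.sin(a)],[np.sin(a),np.cos(a)]])
g=(sl[:,:2]-c)@R; print("slot in gate",g.min(0),g.max(0))
f=lambda x,y:(c+R@[x,y]).round(4)
print("start",f(-.035,-.03),"corner",f(.035,-.03),"end",f(.035,.03))
for nm in [(.5659,-.1075)]: print("knob in gate",(np.array(nm)-c)@R)
bar=w[(hsv[:,0]<14)&(hsv[:,1]>120)&(z>.065)&(z<.09)&(xs<380)]
b=(bar[:,:2]-c)@R;print("bar",b.min(0),b.max(0))
top=w[(z>.108)&(z<.125)&(xs>380)];print("knobtop",len(top),((top.min(0)+top.max(0))/2),((top.min(0)+top.max(0))[:2]/2-c)@R)
E
python3 p.py
```

```text
0.05719291238221991
rect ((591.64453125, -86.06944274902344), (194.00682067871094, 289.5953369140625), 17.153223037719727) [[ 456.25098   23.67851]
 [ 541.66077 -253.03545]
 [ 727.0381  -195.8174 ]
 [ 641.6283    80.89656]]
yaw 17.153223037719727
slot in gate [-0.01680182 -0.02306467] [0.04068822 0.04807034]
start [ 0.567  -0.1251] corner [ 0.6339 -0.1044] end [ 0.6162 -0.0471]
knob in gate [-0.03091987 -0.01288453]
bar [-0.08333562  0.06768185] [-0.0344696   0.09942084]
knobtop 224 [ 0.56682208 -0.10995632  0.11271764] [-0.03076324 -0.01550354]
```

```bash
python3 - <<'E'
s=open('p.py').read()
s=s.replace('pl=w[k&(hsv[:,1]<60)&(hsv[:,2]>100)]','''mk=(k&(hsv[:,1]<60)&(hsv[:,2]>100)).reshape(160,170).astype(np.uint8)
mk=cv2.morphologyEx(mk,cv2.MORPH_OPEN,np.ones((3,3)));cc=cv2.connectedComponentsWithStats(mk)
pl=w[(cc[1]==1+cc[2][1:,4].argmax()).ravel()]''')
open('p.py','w').write(s)
E
python3 p.py
```

```text
0.05719291238221991
rect ((587.3145751953125, -73.78401947021484), (193.10044860839844, 192.5748291015625), 17.4569091796875) [[ 466.32605   -10.895279]
 [ 524.0963   -194.60068 ]
 [ 708.3031   -136.67276 ]
 [ 650.53284    47.03264 ]]
yaw 17.4569091796875
slot in gate [-0.01641766 -0.03619873] [0.04118118 0.03488061]
start [ 0.5629 -0.1129] corner [ 0.6297 -0.0919] end [ 0.6117 -0.0347]
knob in gate [-0.03054269 -0.02573899]
bar [-0.08244093  0.05487067] [-0.03356007  0.08682595]
knobtop 224 [ 0.56682208 -0.10995632  0.11271764] [-0.03039994 -0.0283588 ]
```

Emit:
{"api": "move_arm", "payload": {"rows": "0 0 -8.2 0 0 0 0; 0 0 -8.2 0 0 0 0; 0 0 -8.2 0 0 0 0; 0 0 -8.2 0 0 0 0; 0 0 0 0 0 0 0", "squeeze": 10}}

```text
t: 0.72
eef_pos: [0.1786, 0.6507, 0.2051]
ee_rot: [3.141, 0.0, 0.304]
force: [0.7, 0.0, 0.2]
width: 0.043
gripper_force: 0.0
```

```bash
cat > g.py <<'E'
from h import *
import sys
c=np.array([.5873,-.0738]);a=np.deg2rad(17.46);R=np.array([[np.cos(a),-np.sin(a)],[np.sin(a),np.cos(a)]])
s=arm.get_state();p=np.array(s["eef_pos"]);g=(p[:2]-c)@R
print("t",s["t"],"tcp",p.round(4),"rot",np.round(s["ee_rot"],4),"gate",g.round(4),"F",np.round(s["force"],1),"w",s["width"],"q",np.round(s["q"],2))
E
python3 g.py
```

```text
t 0.725 tcp [0.1786 0.6507 0.2051] rot [3.1408e+00 4.0000e-04 3.0370e-01] gate [-0.1725  0.8137] F [0.7 0.  0.2] w 0.043039530472377935 q [ 1.59  0.36  0.01 -0.   -1.22  0.28]
```

Emit:
{"api": "move_arm", "payload": {"rows": "0 0 0 0.03 0.04 0 0; 0 0 0 0.03 0.045 0 0; 0 0 0 0.03 0.05 0 0; 0 0 0 0 0.05 0 0; 0 0 0 0 0.05 0 0; 0 0 0 0 0.05 0 0; 0 0 0 0 0.05 0 0; 0 0 0 0 0.05 0 0"}}

```text
t: 1.72
eef_pos: [0.3802, 0.309, 0.2056]
ee_rot: [-3.142, -0.0, 0.301]
force: [1.1, 0.2, 0.4]
width: 0.0005
gripper_force: 0.0
```

Emit:
{"api": "move_arm", "payload": {"rows": "0 0 0 0 0.05 0 0; 0 0 0 0 0.05 0 0; 0 0 0 0 0.05 0 0; 0 0 0 0 0.05 0 0; 0 0 0 0 0.05 0 0; 0 0 0 0 0.05 0 0; 0 0 0 0 0.05 0 0; 0 0 0 0 0.04 0 0"}}

```text
t: 2.72
eef_pos: [0.4971, -0.0633, 0.2056]
ee_rot: [-3.142, -0.0, 0.3]
force: [0.5, 1.1, -0.0]
width: 0.0004
gripper_force: 0.0
```

```bash
python3 g.py
```

```text
t 2.725 tcp [ 0.4971 -0.0633  0.2056] rot [-3.1416e+00 -1.0000e-04  2.9990e-01] gate [-0.0829  0.0371] F [ 0.5  1.1 -0. ] w 0.0003571878521164045 q [ 0.27  0.07 -0.36 -0.   -1.14  1.6 ]
```

Emit:
{"api": "move_arm", "payload": {"rows": "0 0 -0.2 0 0.033 0 0; 0 0 0 0 0.033 0 0; 0 0 0 0 0 0.03 0; 0 0 0 0 0 0 0"}}

```text
t: 3.22
eef_pos: [0.5151, -0.1247, 0.1735]
ee_rot: [-3.14, 0.004, 0.304]
force: [0.0, -0.4, -0.1]
width: 0.0007
gripper_force: 0.0
```

```bash
python3 g.py
python3 - <<'E'
from h import *
for n in("wrist","top"):
    im,d=arm.grab_frame(n);cv2.imwrite(f"pics/{n}1.png",im)
E
```

```text
t 3.225 tcp [ 0.5151 -0.1247  0.1735] rot [-3.1402  0.0045  0.3041] gate [-0.0842 -0.0269] F [ 0.  -0.4 -0.1] w 0.000667759357927071 q [ 0.13  0.15 -0.35 -0.   -1.08  1.74]
```

View pics/wrist1.png

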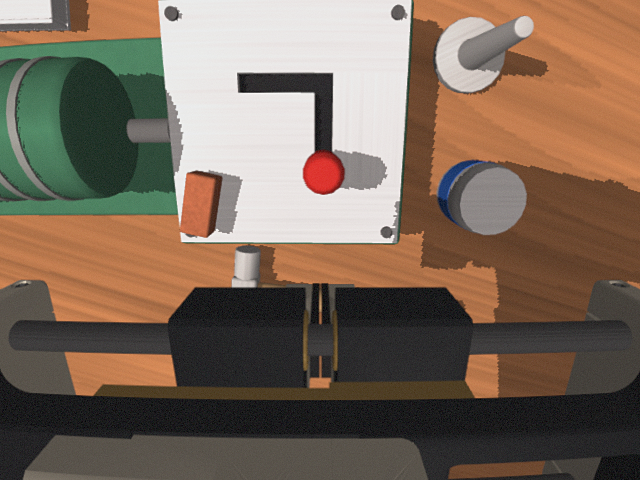

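The wrist picture shows the closed fingers (column 321) lined up behind the knob at (323,173), square to the slot, whose corner is at (325,82) and end at (245,82). Now I'll lower behind the knob and push.

Emit:
{"api": "move_arm", "payload": {"rows": "0 0 0 0 0.001 0.03 0; 0 0 0 0 0.001 0.03 0; 0 0 0 0 0 0.03 0; 0 0 0 0 0 0 0"}}

```text
t: 3.82
eef_pos: [0.5167, -0.1259, 0.085]
ee_rot: [-3.141, 0.003, 0.308]
force: [-0.7, -0.8, 1.0]
width: 0.0006
gripper_force: 0.0
```

Emit:
{"api": "move_arm", "payload": {"rows": "0 0 0 0.01 0 0 0; 0 0 0 0.01 0 0 0; 0 0 0 0.01 0 0 0; 0 0 0 0.01 0 0 0; 0 0 0 0.01 0 0 0; 0 0 0 0.01 0 0 0; 0 0 0 0.01 0 0 0; 0 0 0 0.01 0 0 0"}}

```text
t: 4.82
eef_pos: [0.5944, -0.1019, 0.0856]
ee_rot: [3.141, 0.0, 0.308]
force: [-0.9, -1.7, 3.4]
width: 0.0007
gripper_force: 1.6
```

```bash
python3 g.py
```

```text
t 4.825 tcp [ 0.5944 -0.1019  0.0856] rot [3.1415 0.     0.3081] gate [-0.0017 -0.0289] F [-0.9 -1.7  3.4] w 0.0006892273714719883 q [ 0.15  0.34 -0.31  0.   -0.92  1.72]
```

Emit:
{"api": "move_arm", "payload": {"rows": "0 0 0 0.008 0 0 0; 0 0 0 0.003 0 0 0; 0 0 0 0 0 0 0"}}

```text
t: 5.2
eef_pos: [0.6043, -0.0984, 0.0852]
ee_rot: [-3.141, 0.0, 0.308]
force: [0.0, -0.3, 0.1]
width: 0.0006
gripper_force: 0.2
```

Emit:
{"api": "move_arm", "payload": {"rows": "0 0 0 0.002 0 0 0; 0 0 0 0 0 0 0"}}

```text
t: 5.45
eef_pos: [0.6057, -0.098, 0.0853]
ee_rot: [-3.141, 0.001, 0.308]
force: [-1.1, -0.2, 0.9]
width: 0.0002
gripper_force: 0.7
```

```bash
python3 g.py
python3 - <<'E'
from h import *
im,d=arm.grab_frame("wrist");cv2.imwrite("pics/wrist2.png",im)
E
```

```text
t 5.45 tcp [ 0.6057 -0.098   0.0853] rot [-3.1413e+00  5.0000e-04  3.0800e-01] gate [ 0.0103 -0.0286] F [-1.1 -0.2  0.9] w 0.00017152626907406356 q [ 0.16  0.36 -0.28 -0.   -0.93  1.72]
```

View pics/wrist2.png

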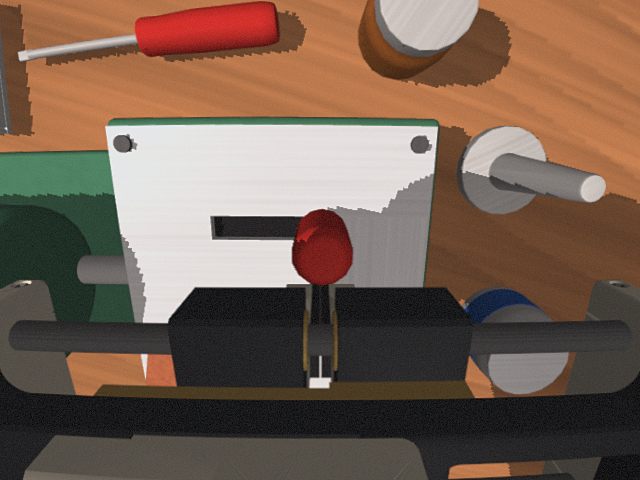

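The knob, with its top at (322,232), is nearly in line with the second leg, which starts at (213,228). I'll push in small steps until it stops at the corner.

Emit:
{"api": "move_arm", "payload": {"rows": "0 0 0 0.002 0 0 0; 0 0 0 0 0 0 0"}}

```text
t: 5.75
eef_pos: [0.608, -0.0974, 0.0855]
ee_rot: [-3.141, 0.0, 0.308]
force: [-1.8, -0.6, -0.5]
width: 0.0003
gripper_force: 0.7
```

Emit:
{"api": "move_arm", "payload": {"rows": "0 0 0 0.002 0 0 0; 0 0 0 0 0 0 0"}}

```text
t: 6.0
eef_pos: [0.6089, -0.0971, 0.0853]
ee_rot: [-3.141, 0.002, 0.308]
force: [-4.9, -1.5, 1.0]
width: 0.0008
gripper_force: 2.7
```

Emit:
{"api": "move_arm", "payload": {"rows": "0 0 0 0.002 0 0 0; 0 0 0 0 0 0 0"}}

```text
t: 6.25
eef_pos: [0.6094, -0.0969, 0.0852]
ee_rot: [-3.141, 0.005, 0.308]
force: [-9.1, -2.8, 4.6]
width: 0.0004
gripper_force: 4.5
```

Emit:
{"api": "move_arm", "payload": {"rows": "0 0 0 -0.015 0 0 0; 0 0 0 -0.015 0 0 0; 0 0 0 0 0.03 0 0; 0 0 0 0 0.03 0 0; 0 0 0 0.025 0 0 0; 0 0 0 0.022 0 0 0; 0 0 0 0 0 0 0"}}

```text
t: 7.12
eef_pos: [0.6472, -0.148, 0.0856]
ee_rot: [3.141, -0.001, 0.309]
force: [-1.4, -0.2, -0.6]
width: 0.0005
gripper_force: 0.0
```

```bash
python3 g.py
python3 - <<'E'
from h import *
im,d=arm.grab_frame("wrist");cv2.imwrite("pics/wrist3.png",im)
E
```

```text
t 7.125 tcp [ 0.6472 -0.148   0.0856] rot [ 3.1412e+00 -1.4000e-03  3.0860e-01] gate [ 0.0349 -0.0887] F [-1.4 -0.2 -0.6] w 0.0004919860428873623 q [ 0.07  0.43 -0.17  0.   -0.97  1.81]
```

View pics/wrist3.png

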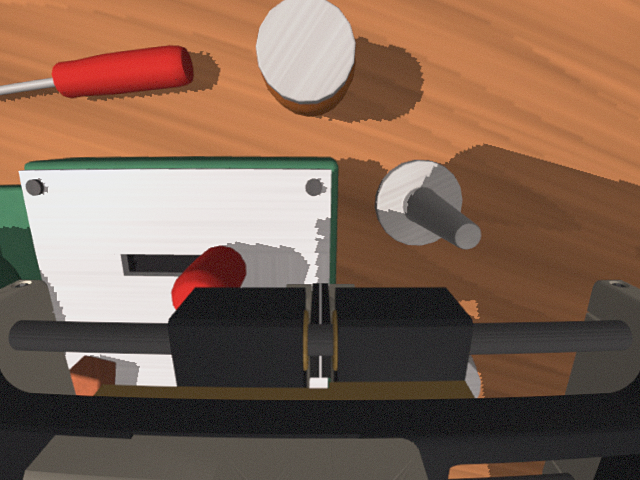

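Emit:
{"api": "move_arm", "payload": {"rows": "0 0 0 0 -0.01 0 0; 0 0 0 0 -0.01 0 0; 0 0 0 0 -0.01 0 0; 0 0 0 0 -0.01 0 0; 0 0 0 0 -0.01 0 0"}}

```text
t: 7.8
eef_pos: [0.6309, -0.1, 0.0858]
ee_rot: [3.141, -0.0, 0.308]
force: [-0.2, -1.9, 0.6]
width: 0.0004
gripper_force: 1.1
```

```bash
python3 g.py
python3 - <<'E'
from h import *
im,d=arm.grab_frame("wrist");cv2.imwrite("pics/wrist4.png",im)
E
```

```text
t 7.8 tcp [ 0.6309 -0.1     0.0858] rot [ 3.1412e+00 -2.0000e-04  3.0840e-01] gate [ 0.0337 -0.0381] F [-0.2 -1.9  0.6] w 0.0004146852735442941 q [ 0.15  0.4  -0.22  0.   -0.95  1.73]
```

View pics/wrist4.png

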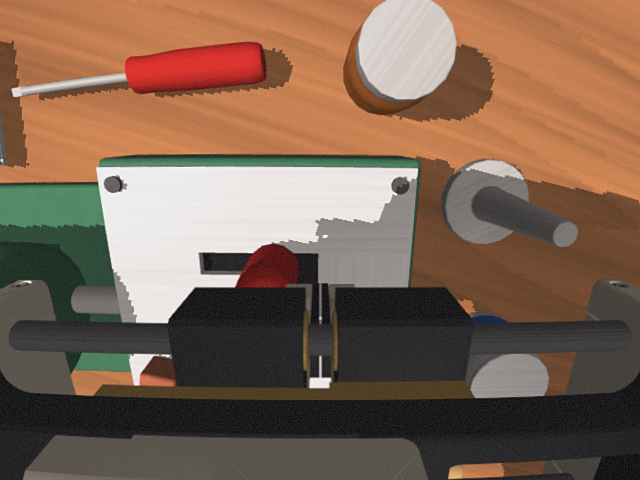

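The knob is now in the second leg: slot shows on both sides of it, from (202,263) to (318,263). I'll keep pushing.

Emit:
{"api": "move_arm", "payload": {"rows": "0 0 0 0 -0.01 0 0; 0 0 0 0 -0.01 0 0; 0 0 0 0 -0.008 0 0; 0 0 0 0 0 0 0"}}

```text
t: 8.35
eef_pos: [0.6223, -0.073, 0.0855]
ee_rot: [-3.141, 0.0, 0.309]
force: [0.2, -0.1, -0.4]
width: 0.0005
gripper_force: 0.0
```

Emit:
{"api": "move_arm", "payload": {"rows": "0 0 0 0 -0.003 0 0; 0 0 0 0 0 0 0"}}

```text
t: 8.6
eef_pos: [0.6216, -0.071, 0.0854]
ee_rot: [-3.141, 0.0, 0.308]
force: [-0.2, -0.7, 0.1]
width: 0.0004
gripper_force: 0.3
```

```bash
python3 g.py
```

```text
t 8.6 tcp [ 0.6216 -0.071   0.0854] rot [-3.1415e+00  2.0000e-04  3.0810e-01] gate [ 0.0336 -0.0076] F [-0.2 -0.7  0.1] w 0.00042791487810490665 q [ 0.2   0.38 -0.25 -0.   -0.94  1.68]
```

Emit:
{"api": "move_arm", "payload": {"rows": "0 0 0 0 -0.003 0 0; 0 0 0 0 0 0 0"}}

```text
t: 8.85
eef_pos: [0.6206, -0.0681, 0.0855]
ee_rot: [-3.142, 0.0, 0.308]
force: [1.4, -1.0, 0.1]
width: 0.0004
gripper_force: 0.5
```

Emit:
{"api": "move_arm", "payload": {"rows": "0 0 0 0 -0.003 0 0; 0 0 0 0 0 0 0"}}

```text
t: 9.1
eef_pos: [0.6198, -0.0651, 0.0856]
ee_rot: [-3.142, -0.0, 0.308]
force: [-0.4, -1.2, -0.3]
width: 0.0004
gripper_force: 0.5
```

Emit:
{"api": "move_arm", "payload": {"rows": "0 0 0 0 -0.003 0 0; 0 0 0 0 0 0 0"}}

```text
t: 9.35
eef_pos: [0.6188, -0.0622, 0.0856]
ee_rot: [-3.142, -0.0, 0.308]
force: [0.1, 0.2, 0.8]
width: 0.0003
gripper_force: 0.4
```

Emit:
{"api": "move_arm", "payload": {"rows": "0 0 0 0 -0.003 0 0; 0 0 0 0 0 0 0"}}

```text
t: 9.6
eef_pos: [0.6181, -0.0597, 0.0856]
ee_rot: [3.141, -0.0, 0.308]
force: [1.5, -4.2, -0.4]
width: 0.0005
gripper_force: 1.4
```

Emit:
{"api": "move_arm", "payload": {"rows": "0 0 0 0 -0.002 0 0; 0 0 0 0 0 0 0"}}

```text
t: 9.85
eef_pos: [0.6177, -0.0588, 0.0858]
ee_rot: [3.14, -0.0, 0.308]
force: [4.0, -7.5, -1.6]
width: 0.0005
gripper_force: 3.6
```

Emit:
{"api": "move_arm", "payload": {"rows": "0 0 0 0 -0.002 0 0; 0 0 0 0 0 0 0"}}

```text
t: 10.1
eef_pos: [0.6175, -0.0579, 0.086]
ee_rot: [3.139, -0.0, 0.308]
force: [4.2, -12.8, -2.6]
width: 0.0001
gripper_force: 5.8
```

```bash
python3 g.py
python3 - <<'E'
from h import *
im,d=arm.grab_frame("wrist");cv2.imwrite("pics/wrist5.png",im)
E
```

```text
t 10.1 tcp [ 0.6175 -0.0579  0.086 ] rot [ 3.1387e+00 -1.0000e-04  3.0820e-01] gate [0.0336 0.0061] F [  4.2 -12.8  -2.6] w 7.209525636959476e-05 q [ 0.22  0.37 -0.27  0.   -0.93  1.65]
```

View pics/wrist5.png

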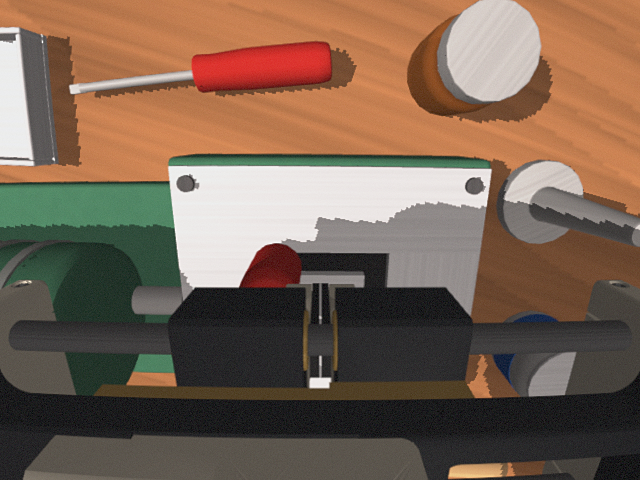

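The push stopped against the end stop with about 13 N, and no slot shows left of the knob. I'll back off to the right, lift and check.

Emit:
{"api": "move_arm", "payload": {"rows": "0 0 0 0 0.005 0 0; 0 0 0 0 0.02 0 0; 0 0 0 0 0.02 0 0; 0 0 0 0 0 -0.04 0; 0 0 0 0 0 -0.05 0; 0 0 0 -0.05 0 -0.03 0; 0 0 0 -0.05 0 0 0; 0 0 0 0 0 0 0"}}

```text
t: 11.15
eef_pos: [0.5327, -0.1305, 0.2068]
ee_rot: [-3.141, -0.001, 0.306]
force: [0.7, 1.0, 0.5]
width: 0.0003
gripper_force: 0.0
```

```bash
python3 g.py
python3 - <<'E'
from h import *
c=np.array([.5873,-.0738]);a=np.deg2rad(17.46);R=np.array([[np.cos(a),-np.sin(a)],[np.sin(a),np.cos(a)]])
im,d=arm.grab_frame("wrist");cv2.imwrite("pics/wrist6.png",im)
im,d=arm.grab_frame("scene")
m=red(im);ys,xs=np.where((m>0)&(d>0));w=world("scene",np.c_[xs,ys],d[ys,xs]);g=(w[:,:2]-c)@R
k=(abs(g-[.035,.03]).max(1)<.03)&(w[:,2]>.062)&(w[:,2]<.13)
print(k.sum(),g[k].min(0),g[k].max(0),w[k,2].min(),w[k,2].max())
E
```

```text
t 11.15 tcp [ 0.5327 -0.1305  0.2068] rot [-3.1412e+00 -1.5000e-03  3.0640e-01] gate [-0.0691 -0.0377] F [0.7 1.  0.5] w 0.00034410895709908275 q [ 0.12  0.15 -0.27 -0.   -1.15  1.76]
252 [0.02508738 0.01536751] [0.0535561  0.04303946] 0.06637604604086844 0.11916942016207255
```

View pics/wrist6.png

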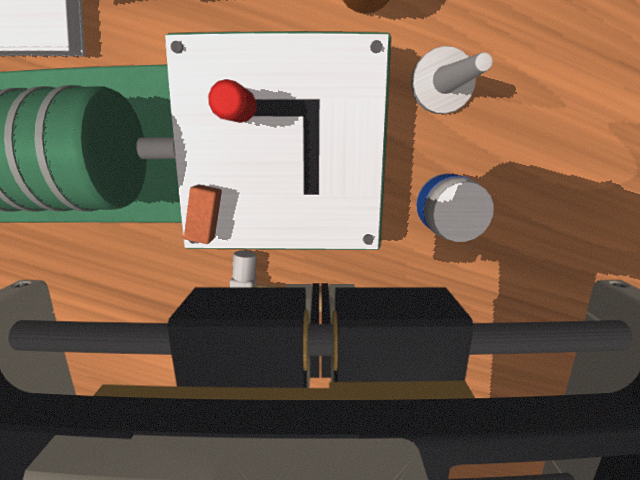

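The knob is at the left end of the slot, at (232,101). It is seated at the same height as at the start, and the bystanders I can see have not moved.

```bash
python3 -c "
from station import arm
print(arm.job_done())"
```

```text
the job is handed in; nothing more can be done
None
```

The polisher is in gear: I pushed the knob to the corner, then left until it stopped at the slot end. It is still seated, the arm is clear, the bystanders in the last view look unmoved, and I handed the job in at about 11 s.

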